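# Scrap the stop button with the worn spring

## Robot

A 6-joint arm with a two-finger parallel gripper is mounted at the origin on the work surface. World frame = base frame: x ahead of the robot, y to its left, z up, the work surface at z = 0. Lengths are in m, angles in rad, forces in N, time in s.
With the tool pointing down it reaches from about 0.3 to 0.75 m from the base axis. Payload 8.5 kg.
Tool frame: the origin (TCP) lies between the finger pads; the fingertips stand 17 mm ahead of it and the grasp point (between the pads) lies 2 mm behind it; z points along the fingers, y is the line along which they close (so a half turn about z gives the same grasp; the last joint's range is limited). The gripper opens to 85 mm and grips with 20 to 120 N. Pads are 22 mm wide; open, the fingers measure 114 mm over their backs; the gripper's body (76 mm by 85 mm) begins 54 mm behind the grasp point. The pads swing forward as they close: fully open they stand 13 mm farther back than shut.
Start: joints at [-1.37, 0.381, 1.297, -0, 1.464, -0.215], TCP at [0.222, -0.503, 0.248] pointing down, gripper open.
Joint ranges: [-3.11, 3.11], [-0.89, 2.33], [0.22, 2.48], [-1.42, 4.56], [0.17, 2.85], [-2.88, 2.88]. Speed limits (rad/s): [2.39, 2.39, 3.14, 3.14, 3.14, 3.14].

## Interface

Orientations are given as a 3x3 rotation matrix whose columns are the frame's x, y, z axes.
In Python, from station import env gives the robot as it stands.
- The arm moves only by the shell command python3 -m inch 'ROWS' [FORCE]. ROWS is JSON, a list of rows, each a list of 7 numbers: the shift along the tool's x, y, z in m, then the turn, a rotation vector about the tool's x, y, z in rad, then the opening, from -1 (shut) to 1 (fully open). In form: [[x, y, z, ax, ay, az, hand], ...]. A call has 1 to 10 rows; each row is the pose to reach, as a shift and turn from the pose commanded when the call began, along the tool's axes at that moment; what a row does not reach only later rows make up. A row lasts 1/10 s, in which the tool goes at most 50 mm and 8.59 degrees, less where a joint would pass 70% of its speed; a pose out of reach is approached as far as the arm can. A call with a gripper value outside its range is refused whole. The fingers move at their own pace and stop on an object; FORCE is the grip in N (left out, the last holds). Time passes only in rows, so rows that repeat a pose let the fingers close. It gives the time, the measured TCP pose, the force, the opening and the grip force at its end, in the units of the state.
- env.get_obs(): the state, without advancing time (a new reading comes with each control period).
- env.capture(name): name is "side" or "top" or "wrist"; returns a dict with "pixels" (384x512x3 uint8, red, green, blue), "fx", "fy", "cx", "cy" (pixels), "cam_to_world" (4x4, takes a point from camera to world coordinates). Camera axes: x right, y down, z forward; pixel columns grow to the right and rows downward; lengths in m; the calibration is good to about 2 mm. A picture is of the moment at which its call begins. There is no depth.
- env.hand_in(): hands the job in; it is judged then, once.
The state is a dict: "clock": time; "qpos": joint angles; "dq": joint speeds; "joint_efforts": joint torques, N m; "tool_pos": TCP position; "eef_rot": TCP orientation; "ft_force": force on the tool from outside, world axes, zero at the start; "torque": the same for the moment, N m; "gripper_width": finger opening in m; "finger_force": force on a finger pad.
Only numpy, scipy, OpenCV 4.12 (cv2) and the standard library are available. Lean on these libraries where they do the work, as an engineer would, in place of code of your own. Each camera call takes 0.05 s, during which the arm holds its last target. There are 200 camera calls.

## Task

Four red latching stop buttons stand in the plywood rack; one has a worn spring and must not go back into the control box. Find it as we check them on the bench: push a red head straight down, building up to about 9 N - a sound button holds and springs back out, the worn one gives way at about 6 N; follow it down until it clicks and stays in. Lift the clicked-in button out and set it in the blue scrap bin; leave the three sound ones standing in the rack with their heads still out, never load a head with more than 20 N, and do not disturb the other things on the bench.

Things in the scene. Friction and masses are not known exactly. Their poses are not given: they have to be found in the camera images.
- rack: fixed plywood rack, 96 (x) x 264 (y) x 16 mm, with four wells 11 mm deep in a row along its y axis at y = -99, -33, 33 and 99 mm; each well is 48 (x) x 40 (y) mm, its floor 5 mm above the bench. Origin: centre of its underside. Turned about the vertical by up to 0.35 rad. One stop button stands upright in each well with up to 2.5 mm of play; all four look the same, about 150 g.
- bin: fixed blue plastic scrap bin, open on top, 180 (x) x 150 (y) x 50 mm high, walls and floor 4 mm. Origin: centre of its underside, on the bench. Turned about the vertical by up to 0.35 rad.
- well_1 (a point): centre of the floor of the rack's well at y = -99 mm, axes as the rack's; the button stands on it. Heights above this floor: black block 44 (x) x 36 (y) mm up to 40 mm, its top 29 mm proud of the rack, to be gripped across the 44 mm; yellow collar 38 mm across up to 48 mm; red mushroom head 32 mm across, 15 mm high, top at 72 to 77 mm (caps are screwed on unevenly), 5 mm lower when clicked in.
- well_2 (a point): centre of the floor of the rack's well at y = -33 mm, axes as the rack's; the same kind of button stands on it, red head's top 72 to 77 mm above this floor while out.
- well_3 (a point): centre of the floor of the rack's well at y = 33 mm, axes as the rack's; the same kind of button stands on it, red head's top 72 to 77 mm above this floor while out.
- well_4 (a point): centre of the floor of the rack's well at y = 99 mm, axes as the rack's; the same kind of button stands on it, red head's top 72 to 77 mm above this floor while out.
- latch_1 (a joint): inward travel (m) of one button's latch, which carries its red head: 0 out, 0.005 clicked in, hard stop. Which well it is in differs each time. Body latch_1 is the latch with the head; origin: centre of the block's underside while out. The head first gives 8 N/mm on a cushion spring and returns when let go; at 13 to 15 N if sound, about 6 N if worn, the latch snaps in for good.
- latch_2 (a joint): the same for another button's head; which well it is in differs each time. When a latch gives way, follow it down: its resistance falls to nothing 2.5 mm in, and from there it pulls itself in against the stop; let go earlier and it comes out again. Body latch_2 is that latch with the head; origin: centre of the block's underside while out.
- latch_3 (a joint): the same for another button's head; which well it is in differs each time. Body latch_3 is that latch with the head; origin: centre of the block's underside while out.
- latch_4 (a joint): the same for another button's head; which well it is in differs each time. Body latch_4 is that latch with the head; origin: centre of the block's underside while out.
- ear_defenders: loose ear defenders, two orange cups 80 mm high on a black headband, about 220 x 210 mm, lying beyond the work; leave alone. Origin: on the bench between the cups.
- safety_glasses: loose safety glasses, blue frame, about 145 x 130 x 50 mm; leave alone. Origin: on the bench under the bridge.
- c_clamp: loose steel C-clamp lying flat, about 190 x 150 x 24 mm; leave alone. Origin: on the bench inside the C.

How it is judged:
By the outcome, as a careful person would: the job done as asked, in the order asked, and still so for the second after the job is handed in, with the robot touching nothing.
It also fails if it takes over 61 s, if anything falls off the work surface, if the arm or the gripper's body presses on something with over 40 N, if the wrist force passes 120 N, or if a joint passes its speed limit or range.

## Working session

There is one attempt and no reset: what is moved stays moved. The work goes in short steps, Python scripts to look and compute and a shell command to move; the robot and the scene stay as the last step left them, time stands still between calls to the robot, and variables do not carry over. Pictures are saved under pics/ and viewed, at most 10 in all, crops included, and the job is handed in when it is done.

```bash
mkdir -p pics; ls; cat > h.py <<'E'
import numpy as np, cv2
from station import env
def save(c,n): cv2.imwrite('pics/'+n+'.png',c['pixels'][:,:,::-1])
def plane(c,u,v,z):
    T=np.array(c['cam_to_world']); d=T[:3,:3]@np.array([(u-c['cx'])/c['fx'],(v-c['cy'])/c['fy'],1.]); o=T[:3,3]
    return o+d*(z-o[2])/d[2]
def proj(c,p):
    T=np.linalg.inv(np.array(c['cam_to_world'])); q=T[:3,:3]@np.array(p)+T[:3,3]
    return c['cx']+c['fx']*q[0]/q[2], c['cy']+c['fy']*q[1]/q[2]
def blobs(c,lo,hi,amin=60):
    hsv=cv2.cvtColor(c['pixels'],cv2.COLOR_RGB2HSV); m=cv2.inRange(hsv,np.array(lo),np.array(hi))
    if lo[0]==0: m|=cv2.inRange(hsv,np.array([173,lo[1],lo[2]]),np.array([180,255,255]))
    cs,_=cv2.findContours(m,cv2.RETR_EXTERNAL,cv2.CHAIN_APPROX_NONE)
    return [k for k in cs if cv2.contourArea(k)>amin]
RED=((0,150,70),(6,255,255))
E
python3 - <<'E'
from h import *
for n in('top','side'):
    c=env.capture(n); save(c,n)
    print(n,c['fx'],np.round(c['cam_to_world'],3).tolist())
    for k in blobs(c,*RED):
        (u,v),s,a=cv2.fitEllipse(k); print(round(u,1),round(v,1),np.round(s,1),cv2.contourArea(k),np.round(plane(c,u,v,.078),4))
    for k in blobs(c,(95,120,50),(125,255,255),400): print('blue',cv2.boundingRect(k),cv2.contourArea(k))
o=env.get_obs(); print(o['ft_force'],o['gripper_width'],np.round(o['eef_rot'],3).tolist(),o['clock'])
E
python3 -c "
import cv2,numpy as np
a=[cv2.imread('pics/%s.png'%n) for n in('top','side')]
cv2.imwrite('pics/both.png',cv2.resize(np.vstack(a),(400,600)))"
```

```text
pics
top 474.09892635800185 [[-0.024, -0.992, 0.126, 0.45], [-1.0, 0.022, -0.018, 0.028], [0.015, -0.126, -0.992, 1.46], [0.0, 0.0, 0.0, 1.0]]
30.9 268.3 [15.9 16.7] 205.5 [0.4221 0.6298 0.078 ]
blue (277, 171, 55, 62) 2766.5
blue (67, 19, 359, 72) 14435.5
side 480.6685788456024 [[-0.923, -0.258, 0.285, 0.247], [-0.384, 0.65, -0.656, 0.955], [-0.016, -0.715, -0.699, 1.047], [0.0, 0.0, 0.0, 1.0]]
272.1 257.9 [ 9.4 11.3] 79.5 [0.5098 0.2634 0.078 ]
280.1 238.9 [ 9.3 10.3] 71.5 [0.5126 0.1984 0.078 ]
289.0 220.6 [ 9.  10.3] 71.0 [0.5128 0.1301 0.078 ]
295.9 203.9 [ 8.2 10.2] 64.0 [0.516  0.0645 0.078 ]
blue (262, 138, 65, 49) 2197.5
blue (0, 66, 241, 228) 10177.5
[-0.02679163 -0.99739101  0.58734892] 0.0853164959789525 [[0.915, 0.404, -0.0], [0.404, -0.915, 0.001], [0.0, -0.001, -1.0]] 0.1
```

View pics/top.png

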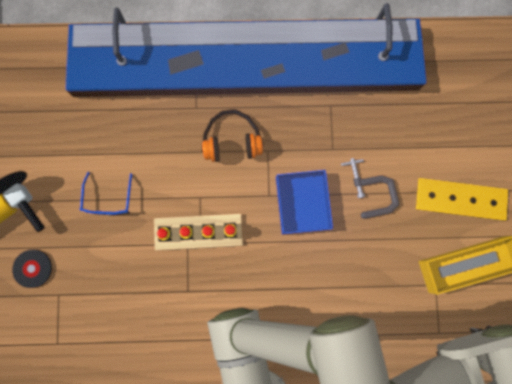

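View pics/side.png

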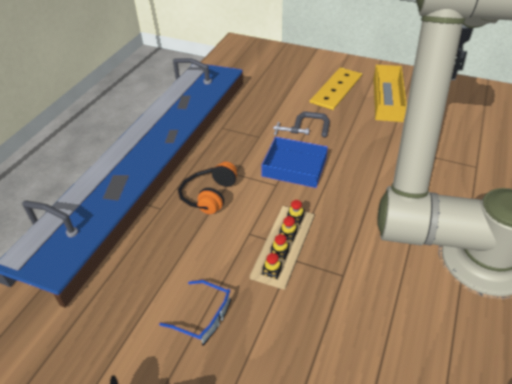

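The top view shows the rack at about (198,231), its four red heads running from (163,233) to (230,230). The bin is at (304,202), the clamp right next to it at (375,190), the glasses at (107,195) and the ear defenders at (232,140). The side view agrees: the heads are at (272,258) to (296,204).

```bash
python3 - <<'E'
from h import *
c=env.capture('top')
for k in blobs(c,(0,150,70),(6,255,255),20):
    M=cv2.moments(k); u,v=M['m10']/M['m00'],M['m01']/M['m00']; print('red',round(u,1),round(v,1),cv2.contourArea(k),np.round(plane(c,u,v,.079),4))
def rect(lo,hi,z,name,box):
    hsv=cv2.cvtColor(c['pixels'],cv2.COLOR_RGB2HSV); m=cv2.inRange(hsv,np.array(lo),np.array(hi))
    w=np.zeros_like(m); x,y,X,Y=box; w[y:Y,x:X]=m[y:Y,x:X]
    pts=cv2.findNonZero(cv2.morphologyEx(w,cv2.MORPH_OPEN,np.ones((3,3))))
    b=cv2.boxPoints(cv2.minAreaRect(pts)); P=np.array([plane(c,u,v,z)[:2] for u,v in b])
    print(name,b.round(1).tolist(),'\n',P.round(4).tolist(),'ctr',P.mean(0).round(4),[round(float(np.linalg.norm(P[i]-P[i-1])),3) for i in range(4)])
    for i in range(4):
        d=P[i]-P[i-1]; print('  edge ang',round(float(np.degrees(np.arctan2(d[1],d[0]))),1))
rect((95,120,40),(125,255,255),.05,'bin',(265,160,345,245))
print(c['pixels'][218,200],c['pixels'][222,240],c['pixels'][205,200])
rect((15,30,190),(40,130,255),.016,'rack',(140,200,255,262))
E
```

```text
red 30.8 268.3 204.0 [0.4221 0.6295 0.079 ]
red 161.5 232.8 48.5 [0.5144 0.2566 0.079 ]
red 207.1 230.4 45.0 [0.5182 0.1248 0.079 ]
red 184.2 231.1 47.0 [0.5177 0.191  0.079 ]
red 229.7 229.4 40.0 [0.5196 0.0591 0.079 ]
bin [[275.8999938964844, 176.3000030517578], [325.6000061035156, 170.60000610351562], [332.20001220703125, 228.1999969482422], [282.3999938964844, 233.89999389648438]] 
 [[0.6775, -0.0825], [0.6916, -0.2335], [0.5174, -0.2453], [0.5041, -0.0965]] ctr [ 0.5976 -0.1645] [0.174, 0.152, 0.175, 0.149]
  edge ang 4.6
  edge ang -84.7
  edge ang -176.1
  edge ang 95.1
[226 199 150] [202 171 129] [147 111  77]
rack [[152.10000610351562, 216.6999969482422], [240.0, 212.3000030517578], [241.6999969482422, 245.89999389648438], [153.8000030517578, 250.3000030517578]] 
 [[0.5667, 0.2957], [0.5741, 0.0281], [0.4721, 0.0253], [0.4652, 0.2905]] ctr [0.5195 0.1599] [0.102, 0.268, 0.102, 0.265]
  edge ang 2.9
  edge ang -88.4
  edge ang -178.4
  edge ang 91.5
```

```bash
python3 -m inch '[[0.536,-0.488,0,0,0,-1.18,-1],[0.536,-0.488,0,0,0,-1.18,-1],[0.536,-0.488,0,0,0,-1.18,-1],[0.536,-0.488,0,0,0,-1.18,-1],[0.536,-0.488,0,0,0,-1.18,-1],[0.536,-0.488,0,0,0,-1.18,-1],[0.536,-0.488,0,0,0,-1.18,-1],[0.536,-0.488,0,0,0,-1.18,-1],[0.536,-0.488,0,0,0,-1.18,-1],[0.536,-0.488,0,0,0,-1.18,-1]]' 40
cat >> h.py <<'E'
def go(p,yaw):
    "shift in tool axes + az to reach p with tool y at angle yaw (deg)"
    o=env.get_obs(); R=np.array(o['eef_rot']); d=R.T@(np.array(p)-o['tool_pos'])
    a=np.degrees(np.arctan2(R[1,1],R[0,1])); print('shift',d.round(4),'az',round(float(-np.radians(yaw-a)),3),'tilt',R[:,2].round(4),'pos',np.round(o['tool_pos'],4),'f',np.round(o['ft_force'],2),'t',o['clock'])
E
python3 -c "
from h import *
go([.515,.16,.25],1.5)"
```

```text
clock: 1.15
tool_pos: [0.4247, -0.0438, 0.2484]
eef_rot: [[-0.025, 1.0, 0.0], [1.0, 0.025, -0.0], [-0.0, 0.0, -1.0]]
ft_force: [0.5, -1.9, 0.4]
gripper_width: -0.0
finger_force: 0.0
shift [ 0.2014  0.0954 -0.0016] az -0.001 tilt [ 2.e-04 -1.e-04 -1.e+00] pos [ 0.4247 -0.0438  0.2484] f [ 0.46 -1.86  0.41] t 1.15
```

```bash
python3 -m inch '[[0.2014,0.0954,0,0,0,0,-1],[0.2014,0.0954,0,0,0,0,-1],[0.2014,0.0954,0,0,0,0,-1],[0.2014,0.0954,0,0,0,0,-1],[0.2014,0.0954,0,0,0,0,-1],[0.2014,0.0954,0,0,0,0,-1],[0.2014,0.0954,0,0,0,0,-1]]'
python3 - <<'E'
from h import *
c=env.capture('wrist'); save(c,'w1'); print(c['fx'],np.round(c['cam_to_world'],3).tolist())
go([.515,.16,.25],1.5)
for k in blobs(c,*RED,100):
    (u,v),s,a=cv2.fitEllipse(k); print(round(u,1),round(v,1),np.round(s,1),cv2.contourArea(k),np.round(plane(c,u,v,.075),4))
E
```

```text
clock: 1.85
tool_pos: [0.5144, 0.1579, 0.2479]
eef_rot: [[-0.026, 1.0, -0.001], [1.0, 0.026, -0.0], [-0.0, -0.001, -1.0]]
ft_force: [-0.7, -0.9, -0.4]
gripper_width: -0.0001
finger_force: 0.0
277.81271843443784 [[1.0, 0.025, 0.007, 0.513], [0.026, -0.952, -0.305, 0.235], [-0.001, 0.305, -0.952, 0.374], [0.0, 0.0, 0.0, 1.0]]
shift [ 0.0027  0.0007 -0.0019] az -0.001 tilt [-7.e-04 -3.e-04 -1.e+00] pos [0.5144 0.1573 0.2481] f [-0.77 -0.81 -0.56] t 1.9
256.2 205.9 [24.3 25.6] 485.5 [0.517  0.1255 0.075 ]
257.8 148.1 [26.2 27. ] 551.5 [0.5169 0.1915 0.075 ]
256.3 82.1 [27.5 30.4] 656.5 [0.5135 0.2573 0.075 ]
```

View pics/w1.png

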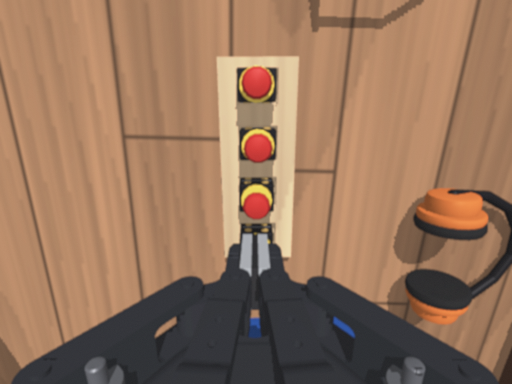

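The wrist camera sits on the +y side. It shows wells 4, 3 and 2 at (256,82), (258,148) and (256,206), 66 mm apart as they should be. Well 1 is hidden behind the fingers.

```bash
cat > chk.py <<'E'
import sys
from station import env
o=env.get_obs(); f=o['ft_force'][2]; print('z %.5f Fz %.2f t %.2f'%(o['tool_pos'][2],f,o['clock'])); sys.exit(f>float(sys.argv[1]))
E
python3 -m inch '[[0.050,0.001,0.04,0,0,0,-1],[0.099,0.0016,0.08,0,0,0,-1],[0.099,0.0016,0.12,0,0,0,-1],[0.099,0.0016,0.143,0,0,0,-1],[0.099,0.0016,0.143,0,0,0,-1],[0.099,0.0016,0.143,0,0,0,-1]]' >/dev/null
python3 chk.py 5; python3 -m inch '[[0,0,0,0,0,0,-1]]'>/dev/null; python3 chk.py 5;python3 -c "
from h import *
go([.5135,.257,.1],1.5)"
```

```text
z 0.10648 Fz -0.14 t 2.50
z 0.10774 Fz 0.35 t 2.60
shift [ 0.0009 -0.0016  0.0077] az -0.003 tilt [ 3.8e-03  9.0e-04 -1.0e+00] pos [0.5151 0.2561 0.1077] f [ 0.09 -1.19  0.35] t 2.6False
False
```

```bash
time python3 -m inch '[[0.001,-0.0016,0.004,0,0,0,-1],[0.001,-0.0016,0.0077,0,0,0,-1],[0.001,-0.0016,0.0077,0,0,0,-1],[0.001,-0.0016,0.0077,0,0,0,-1]]' >/dev/null
python3 chk.py 2.5 && 
python3 -m inch '[[0,0,0.0008,0,0,0,-1],[0,0,0.0008,0,0,0,-1]]' >/dev/null && python3 chk.py 2.5 &&
python3 -m inch '[[0,0,0.0008,0,0,0,-1],[0,0,0.0008,0,0,0,-1]]' >/dev/null && python3 chk.py 2.5 &&
python3 -m inch '[[0,0,0.0008,0,0,0,-1],[0,0,0.0008,0,0,0,-1]]' >/dev/null && python3 chk.py 2.5 &&
python3 -m inch '[[0,0,0.0008,0,0,0,-1],[0,0,0.0008,0,0,0,-1]]' >/dev/null && python3 chk.py 2.5 &&
python3 -m inch '[[0,0,0.0008,0,0,0,-1],[0,0,0.0008,0,0,0,-1]]' >/dev/null && python3 chk.py 2.5 &&
python3 -m inch '[[0,0,0.0008,0,0,0,-1],[0,0,0.0008,0,0,0,-1]]' >/dev/null && python3 chk.py 2.5 &&
python3 -m inch '[[0,0,0.0008,0,0,0,-1],[0,0,0.0008,0,0,0,-1]]' >/dev/null && python3 chk.py 2.5
```

```text
z 0.09778 Fz 0.91 t 3.00
real	0m0.793s
user	0m0.955s
sys	0m0.040s
False
```

```bash
sed -i 's/sys.exit(f>float(sys.argv\[1\]))/sys.exit(int(f>float(sys.argv[1])))/' chk.py
python3 chk.py 2.5 && 
python3 -m inch '[[0,0,0,0,0,0,-1],[0,0,0,0,0,0,-1]]' >/dev/null && python3 chk.py 2.5 &&
python3 -m inch '[[0,0,0.0006,0,0,0,-1],[0,0,0.0006,0,0,0,-1]]' >/dev/null && python3 chk.py 2.5 &&
python3 -m inch '[[0,0,0.0006,0,0,0,-1],[0,0,0.0006,0,0,0,-1]]' >/dev/null && python3 chk.py 2.5 &&
python3 -m inch '[[0,0,0.0006,0,0,0,-1],[0,0,0.0006,0,0,0,-1]]' >/dev/null && python3 chk.py 2.5 &&
python3 -m inch '[[0,0,0.0006,0,0,0,-1],[0,0,0.0006,0,0,0,-1]]' >/dev/null && python3 chk.py 2.5 &&
python3 -m inch '[[0,0,0.0006,0,0,0,-1],[0,0,0.0006,0,0,0,-1]]' >/dev/null && python3 chk.py 2.5 &&
python3 -m inch '[[0,0,0.0006,0,0,0,-1],[0,0,0.0006,0,0,0,-1]]' >/dev/null && python3 chk.py 2.5 &&
python3 -m inch '[[0,0,0.0006,0,0,0,-1],[0,0,0.0006,0,0,0,-1]]' >/dev/null && python3 chk.py 2.5
```

```text
z 0.09778 Fz 0.91 t 3.00
z 0.09772 Fz 0.31 t 3.20
z 0.09696 Fz 0.31 t 3.40
z 0.09635 Fz 0.49 t 3.60
z 0.09574 Fz 0.18 t 3.80
z 0.09518 Fz -0.29 t 4.00
z 0.09482 Fz 2.21 t 4.20
z 0.09442 Fz 4.98 t 4.40
```

```bash

python3 -m inch '[[0,0,0.0003,0,0,0,-1],[0,0,0.0003,0,0,0,-1]]' >/dev/null && python3 chk.py 8.2 &&
python3 -m inch '[[0,0,0.0003,0,0,0,-1],[0,0,0.0003,0,0,0,-1]]' >/dev/null && python3 chk.py 8.2 &&
python3 -m inch '[[0,0,0.0003,0,0,0,-1],[0,0,0.0003,0,0,0,-1]]' >/dev/null && python3 chk.py 8.2 &&
python3 -m inch '[[0,0,0.0003,0,0,0,-1],[0,0,0.0003,0,0,0,-1]]' >/dev/null && python3 chk.py 8.2 &&
python3 -m inch '[[0,0,0.0003,0,0,0,-1],[0,0,0.0003,0,0,0,-1]]' >/dev/null && python3 chk.py 8.2
```

```text
z 0.09427 Fz 6.68 t 4.60
z 0.09411 Fz 6.68 t 4.80
z 0.09396 Fz 8.63 t 5.00
```

```bash
S() { :; }
python3 -m inch '[[0,0,-0.012,0,0,0,-1],[-0.033,0.001,-0.012,0,0,0,-1],[-0.0656,0.0017,-0.012,0,0,0,-1],[-0.0656,0.0017,-0.012,0,0,0,-1],[-0.0656,0.0017,-0.0075,0,0,0,-1],[-0.0656,0.0017,-0.0075,0,0,0,-1],[-0.0656,0.0017,-0.0075,0,0,0,-1]]' | grep pos && python3 chk.py 2.5 &&
python3 -m inch '[[0,0,0.0007,0,0,0,-1],[0,0,0.0007,0,0,0,-1]]' >/dev/null && python3 chk.py 2.5 &&
python3 -m inch '[[0,0,0.0007,0,0,0,-1],[0,0,0.0007,0,0,0,-1]]' >/dev/null && python3 chk.py 2.5 &&
python3 -m inch '[[0,0,0.0007,0,0,0,-1],[0,0,0.0007,0,0,0,-1]]' >/dev/null && python3 chk.py 2.5 &&
python3 -m inch '[[0,0,0.0007,0,0,0,-1],[0,0,0.0007,0,0,0,-1]]' >/dev/null && python3 chk.py 2.5 &&
python3 -m inch '[[0,0,0.0007,0,0,0,-1],[0,0,0.0007,0,0,0,-1]]' >/dev/null && python3 chk.py 2.5 &&
python3 -m inch '[[0,0,0.0007,0,0,0,-1],[0,0,0.0007,0,0,0,-1]]' >/dev/null && python3 chk.py 2.5 &&
python3 -m inch '[[0,0,0.0007,0,0,0,-1],[0,0,0.0007,0,0,0,-1]]' >/dev/null && python3 chk.py 2.5 &&
python3 -m inch '[[0,0,0.0007,0,0,0,-1],[0,0,0.0007,0,0,0,-1]]' >/dev/null && python3 chk.py 2.5 &&
python3 -m inch '[[0,0,0.0007,0,0,0,-1],[0,0,0.0007,0,0,0,-1]]' >/dev/null && python3 chk.py 2.5 &&
python3 -m inch '[[0,0,0.0007,0,0,0,-1],[0,0,0.0007,0,0,0,-1]]' >/dev/null && python3 chk.py 2.5
echo fine
python3 -m inch '[[0,0,0.0003,0,0,0,-1],[0,0,0.0003,0,0,0,-1]]' >/dev/null && python3 chk.py 8.2 &&
python3 -m inch '[[0,0,0.0003,0,0,0,-1],[0,0,0.0003,0,0,0,-1]]' >/dev/null && python3 chk.py 8.2 &&
python3 -m inch '[[0,0,0.0003,0,0,0,-1],[0,0,0.0003,0,0,0,-1]]' >/dev/null && python3 chk.py 8.2 &&
python3 -m inch '[[0,0,0.0003,0,0,0,-1],[0,0,0.0003,0,0,0,-1]]' >/dev/null && python3 chk.py 8.2 &&
python3 -m inch '[[0,0,0.0003,0,0,0,-1],[0,0,0.0003,0,0,0,-1]]' >/dev/null && python3 chk.py 8.2
```

```text
tool_pos: [0.5154, 0.1931, 0.1005]
z 0.10048 Fz 0.16 t 5.70
z 0.09985 Fz 0.73 t 5.90
z 0.09913 Fz 0.20 t 6.10
z 0.09846 Fz 0.68 t 6.30
z 0.09776 Fz -0.02 t 6.50
z 0.09702 Fz 0.58 t 6.70
z 0.09634 Fz -0.82 t 6.90
z 0.09566 Fz 0.29 t 7.10
z 0.09493 Fz -0.33 t 7.30
z 0.09437 Fz 1.61 t 7.50
z 0.09394 Fz 3.95 t 7.70
fine
z 0.09356 Fz 4.24 t 7.90
z 0.09295 Fz 3.13 t 8.10
z 0.09243 Fz 0.80 t 8.30
z 0.09214 Fz 0.41 t 8.50
z 0.09194 Fz -0.35 t 8.70
```

```bash

python3 -m inch '[[0,0,0.0006,0,0,0,-1],[0,0,0.0006,0,0,0,-1]]' >/dev/null && python3 chk.py 4 &&
python3 -m inch '[[0,0,0.0006,0,0,0,-1],[0,0,0.0006,0,0,0,-1]]' >/dev/null && python3 chk.py 4 &&
python3 -m inch '[[0,0,0.0006,0,0,0,-1],[0,0,0.0006,0,0,0,-1]]' >/dev/null && python3 chk.py 4 &&
python3 -m inch '[[0,0,0.0005,0,0,0,-1],[0,0,0.0005,0,0,0,-1]]' >/dev/null && python3 chk.py 4 &&
python3 -m inch '[[0,0,0.0005,0,0,0,-1],[0,0,0.0005,0,0,0,-1]]' >/dev/null && python3 chk.py 4 &&
python3 -m inch '[[0,0,0.0005,0,0,0,-1],[0,0,0.0005,0,0,0,-1]]' >/dev/null && python3 chk.py 4 &&
python3 -m inch '[[0,0,0.0004,0,0,0,-1],[0,0,0.0004,0,0,0,-1]]' >/dev/null && python3 chk.py 4
python3 -m inch '[[0,0,0,0,0,0,-1],[0,0,0,0,0,0,-1]]' | grep -E "pos|force"
```

```text
z 0.09139 Fz 0.70 t 8.90
z 0.09083 Fz -0.33 t 9.10
z 0.09025 Fz 0.22 t 9.30
z 0.08975 Fz -0.18 t 9.50
z 0.08933 Fz 0.83 t 9.70
z 0.08905 Fz 2.83 t 9.90
z 0.08874 Fz 5.93 t 10.10
tool_pos: [0.5157, 0.1923, 0.0888]
ft_force: [-0.6, -0.1, 5.6]
finger_force: 2.5
```

```bash

python3 -m inch '[[0,0,-0.02,0,0,0,-1],[0,0,-0.07,0,0,0,0],[-0.02,0,-0.115,0,0,0,1],[-0.04,0,-0.115,0,0,0,1],[-0.04,0,-0.115,0,0,0,1],[-0.04,0,-0.115,0,0,0,1],[-0.04,0,-0.115,0,0,0,1]]' 60| grep -E "pos|width"
python3 - <<'E'
from h import *
c=env.capture('wrist'); save(c,'w2')
c2=env.capture('top')
for z in(.07,.075):
  for k in blobs(c,*RED,100):
    (u,v),s,a=cv2.fitEllipse(k); print(round(u,1),round(v,1),np.round(s,1),np.round(plane(c,u,v,z),4))
for y in(.1915,.2573):
    for x in(-.022,.022):
        print([np.round(proj(c,(.517+x,y+d,.045)),0).tolist() for d in(-.018,.018)])
go([.517,.1915,.045],1.5)
E
```

```text
tool_pos: [0.5162, 0.1529, 0.2024]
gripper_width: 0.085
255.0 274.9 [27.7 28.4] [0.5188 0.0562 0.07  ]
255.0 216.8 [28.7 30.1] [0.5171 0.1237 0.07  ]
256.6 148.7 [30.1 31.4] [0.5169 0.1918 0.07  ]
254.8 71.3 [33.7 37.9] [0.5135 0.258  0.07  ]
255.0 274.9 [27.7 28.4] [0.5188 0.0595 0.075 ]
255.0 216.8 [28.7 30.1] [0.5171 0.1258 0.075 ]
256.6 148.7 [30.1 31.4] [0.5168 0.1926 0.075 ]
254.8 71.3 [33.7 37.9] [0.5135 0.2574 0.075 ]
[[235.0, 162.0], [235.0, 127.0]]
[[277.0, 164.0], [279.0, 128.0]]
[[235.0, 95.0], [235.0, 54.0]]
[[281.0, 96.0], [283.0, 55.0]]
shift [0.0385 0.002  0.1576] az -0.0 tilt [-0.0017  0.     -1.    ] pos [0.5163 0.1529 0.2026] f [-0.02 -0.11  0.06] t 11.1
```

View pics/w2.png

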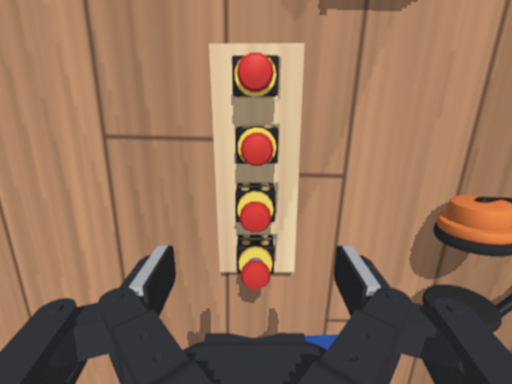

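All four heads are in view: well 3 is at (257,149) with its block across u = 236–277, which matches the projected block. The fingers are open, so the grasp can go ahead.

```bash

python3 -m inch '[[0.0385,0.002,0.03,0,0,0,1],[0.0385,0.002,0.06,0,0,0,1],[0.0385,0.002,0.09,0,0,0,1],[0.0385,0.002,0.12,0,0,0,1],[0.0385,0.002,0.14,0,0,0,1],[0.0385,0.002,0.155,0,0,0,1],[0.0385,0.002,0.165,0,0,0,1],[0.0385,0.002,0.1685,0,0,0,1],[0.0385,0.002,0.1685,0,0,0,1],[0.0385,0.002,0.1685,0,0,0,1]]' 60| grep -E "pos|force"
python3 chk.py 5 && python3 -m inch '[[0,0,0,0,0,0,-1],[0,0,0,0,0,0,-1],[0,0,0,0,0,0,-1],[0,0,0,0,0,0,-1],[0,0,0,0,0,0,-1],[0,0,0,0,0,0,-1],[0,0,0,0,0,0,-1],[0,0,0,0,0,0,-1]]' 60
```

```text
tool_pos: [0.518, 0.191, 0.0355]
ft_force: [0.0, -0.2, 0.4]
finger_force: 0.0
z 0.03554 Fz 0.36 t 12.10
clock: 12.9
tool_pos: [0.5179, 0.1909, 0.0355]
eef_rot: [[-0.025, 1.0, 0.001], [1.0, 0.025, 0.0], [0.0, 0.001, -1.0]]
ft_force: [-1.0, 0.6, 6.2]
gripper_width: 0.0432
finger_force: 62.0
```

```bash

python3 -m inch '[[0,0,-0.01,0,0,0,-1],[0,0,-0.025,0,0,0,-1],[0,0,-0.05,0,0,0,-1],[0,0,-0.085,0,0,0,-1],[0,0,-0.12,0,0,0,-1],[0,0,-0.125,0,0,0,-1]]'| grep -E "pos|force|width"
python3 - <<'E'
from h import *
c=env.capture('wrist'); save(c,'w3'); go([.5976,-.1645,.16],1.5)
E
```

```text
tool_pos: [0.5189, 0.1911, 0.1642]
ft_force: [-0.2, 0.5, -1.7]
gripper_width: 0.0429
finger_force: 61.5
shift [-0.3574  0.0703  0.0029] az -0.001 tilt [ 5.e-03  7.e-04 -1.e+00] pos [0.5184 0.191  0.1628] f [-0.89  0.53 -2.02] t 13.55
```

View pics/w3.png

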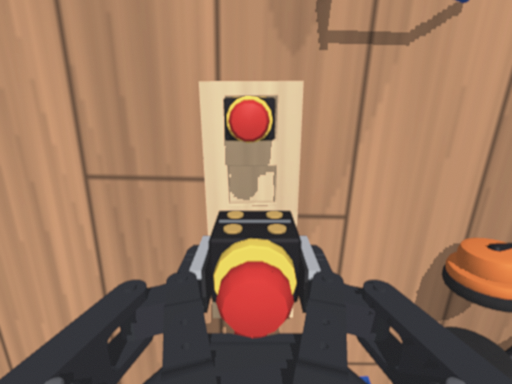

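The button is held at about (255,290), well 3 at (252,183) is empty, and the button in well 4 is still standing with its head out. Next I'll carry it to the bin.

```bash

python3 -m inch '[[-0.03,0.006,0,0,0,0,-1],[-0.07,0.014,0,0,0,0,-1],[-0.11,0.022,0,0,0,0,-1],[-0.15,0.03,0,0,0,0,-1],[-0.19,0.038,0,0,0,0,-1],[-0.23,0.046,0,0,0,0,-1],[-0.27,0.054,0,0,0,0,-1],[-0.31,0.062,0,0,0,0,-1],[-0.34,0.068,0,0,0,0,-1],[-0.3574,0.0703,0,0,0,0,-1]]'| grep -E "pos|force|width"
python3 -m inch '[[0,0,0,0,0,0,-1],[0,0,0,0,0,0,-1]]'| grep -E "pos|force|width"
python3 - <<'E'
from h import *
c=env.capture('wrist'); save(c,'w4'); c=env.capture('top'); save(c,'t4')
cv2.imwrite('pics/t4c.png',cv2.resize(c['pixels'][140:270,130:400,::-1],(780,375),interpolation=cv2.INTER_CUBIC))
go([.5976,-.1645,.04],1.5)
E
```

```text
tool_pos: [0.5965, -0.1668, 0.1582]
ft_force: [0.9, 0.2, -1.9]
gripper_width: 0.0428
finger_force: 61.4
tool_pos: [0.5964, -0.1637, 0.1592]
ft_force: [-0.4, -0.2, -1.5]
gripper_width: 0.0427
finger_force: 61.4
shift [-0.0015  0.0011  0.1197] az 0.0 tilt [-8.e-04  7.e-04 -1.e+00] pos [ 0.5966 -0.1631  0.1597] f [ 0.01  0.28 -2.02] t 14.85
```

View pics/w4.png

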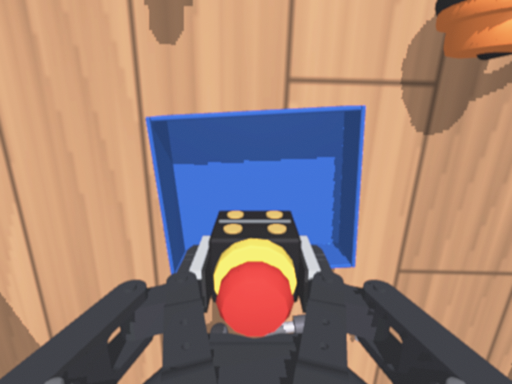

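The button hangs over the bin; the near rim corners are at (148,119) and (364,107), the far right one at (355,266). I'll check the centre from these.

```bash

python3 - <<'E'
from h import *
c=env.capture('wrist')
P=[plane(c,u,v,.05)[:2] for u,v in((148,119),(364,107),(355,266))]
print(np.round(P,4),'ctr',(P[0]+P[2])/2,np.linalg.norm(P[0]-P[1]),np.linalg.norm(P[1]-P[2]))
go([.5976,-.1645,.04],1.5)
E
```

```text
[[ 0.5072 -0.0988]
 [ 0.6832 -0.0847]
 [ 0.696  -0.2318]] ctr [ 0.60163157 -0.16530053] 0.1765302298361355 0.14764849179148826
shift [-0.0014  0.0009  0.1199] az 0.0 tilt [-4.e-04  5.e-04 -1.e+00] pos [ 0.5967 -0.1632  0.1599] f [-0.19  0.27 -2.98] t 14.9
```

```bash

python3 -m inch '[[-0.0018,0.0033,0.02,0,0,0,-1],[-0.0018,0.0033,0.045,0,0,0,-1],[-0.0018,0.0033,0.07,0,0,0,-1],[-0.0018,0.0033,0.09,0,0,0,-1],[-0.0018,0.0033,0.105,0,0,0,-1],[-0.0018,0.0033,0.115,0,0,0,-1],[-0.0018,0.0033,0.12,0,0,0,-1],[-0.0018,0.0033,0.12,0,0,0,-1],[-0.0018,0.0033,0.12,0,0,0,-1]]'| grep -E "pos|force|width"
python3 chk.py 1 && 
python3 -m inch '[[0,0,0.001,0,0,0,-1],[0,0,0.001,0,0,0,-1]]' >/dev/null && python3 chk.py 1 &&
python3 -m inch '[[0,0,0.001,0,0,0,-1],[0,0,0.001,0,0,0,-1]]' >/dev/null && python3 chk.py 1 &&
python3 -m inch '[[0,0,0.001,0,0,0,-1],[0,0,0.001,0,0,0,-1]]' >/dev/null && python3 chk.py 1 &&
python3 -m inch '[[0,0,0.001,0,0,0,-1],[0,0,0.001,0,0,0,-1]]' >/dev/null && python3 chk.py 1 &&
python3 -m inch '[[0,0,0.001,0,0,0,-1],[0,0,0.001,0,0,0,-1]]' >/dev/null && python3 chk.py 1 &&
python3 -m inch '[[0,0,0.001,0,0,0,-1],[0,0,0.001,0,0,0,-1]]' >/dev/null && python3 chk.py 1 &&
python3 -m inch '[[0,0,0.001,0,0,0,-1],[0,0,0.001,0,0,0,-1]]' >/dev/null && python3 chk.py 1
```

```text
tool_pos: [0.6005, -0.1664, 0.0407]
ft_force: [1.2, -1.2, -2.0]
gripper_width: 0.0431
finger_force: 61.4
z 0.04068 Fz -2.01 t 15.80
z 0.03935 Fz -1.81 t 16.00
z 0.03793 Fz -1.89 t 16.20
z 0.03679 Fz -1.51 t 16.40
z 0.03578 Fz -1.05 t 16.60
z 0.03479 Fz -0.60 t 16.80
z 0.03452 Fz 4.62 t 17.00
```

Contact came at the height I expected. I'll open partway, then retreat straight up.

```bash

python3 -m inch '[[0,0,-0.0005,0,0,0,0.5],[0,0,-0.0005,0,0,0,0.5],[0,0,-0.0005,0,0,0,0.5],[0,0,-0.0005,0,0,0,0.5],[0,0,-0.0005,0,0,0,0.5]]'| grep -E "pos|force|width"
python3 -m inch '[[0,0,-0.01,0,0,0,0.5],[0,0,-0.03,0,0,0,0.5],[0,0,-0.06,0,0,0,0.5],[0,0,-0.10,0,0,0,0.5],[0,0,-0.15,0,0,0,0.5],[-0.03,0,-0.20,0,0,0,0.5],[-0.06,0,-0.22,0,0,0,0.5],[-0.06,0,-0.22,0,0,0,0.5],[-0.06,0,-0.22,0,0,0,0.5]]'| grep -E "pos|force|width"
python3 - <<'E'
from h import *
c=env.capture('wrist'); s=env.capture('side'); 
z=cv2.resize(s['pixels'][120:340,150:350],(800,880)) 
a=cv2.resize(s['pixels'][130:290,240:340],(375,600)); b=cv2.resize(c['pixels'],(425,319)); b=np.vstack([b,np.zeros((281,425,3),np.uint8)])
cv2.imwrite('pics/end.png',np.hstack([a,b])[:,:,::-1])
for k in blobs(s,*RED,30):
    M=cv2.moments(k); print(M['m10']/M['m00'],M['m01']/M['m00'],M['m00'])
E
```

```text
tool_pos: [0.6002, -0.1664, 0.0344]
ft_force: [-0.4, 0.1, -0.6]
gripper_width: 0.0639
finger_force: 0.0
tool_pos: [0.6014, -0.2266, 0.2547]
ft_force: [-0.7, 1.0, 0.1]
gripper_width: 0.0641
finger_force: 0.0
271.7365967365967 258.2307692307692 71.5
289.01408450704224 220.6267605633803 71.0
295.9296875 203.92708333333331 64.0
294.9470899470899 151.53439153439152 31.5
```

View pics/end.png

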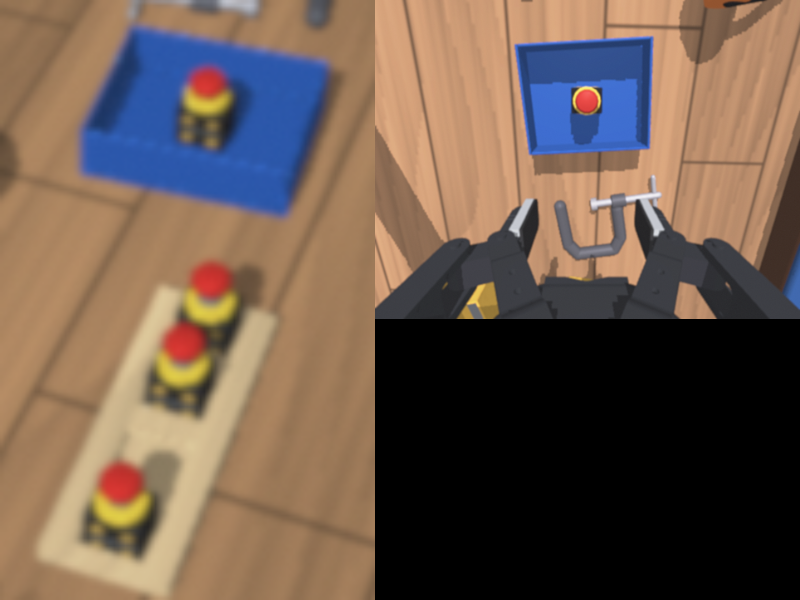

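The scrapped button stands in the bin with its head down, no stem showing. The other three stand in the rack with their stems visible, and nothing else has moved.

```bash
python3 -c "
from station import env
print(env.hand_in())"
```

```text
the job is handed in; nothing more can be done
None
```

The worn button was the one in well 3: it gave way below the 9 N check load, clicked in, and now stands in the blue scrap bin; the other three are still in the rack with heads out (well 4 held at about 9 N, wells 1 and 2 were not pushed once the worn one was found), and the job is handed in.

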